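Index the drill guide over the undrilled blank

TASK

Two of the three blanks in the drilling jig already have their hole; the third has only a pencil cross. Take the sliding drill guide by its red grip, slide it along the rail until its ball clicks into the notch belonging to the undrilled blank, and finish still holding the guide by the grip, steady in that notch, ready for drilling. Leave the try square, the pencil and the dowel lying where they are.

Things in the scene. Friction and masses are not known exactly. Their poses are not given: they have to be found in the camera images.
- jig: drilling jig fixed to the bench: a 178 x 260 x 12 mm plywood board with three pockets in a row (centres at x = -32 mm, y = +30, -30, -90 mm of the jig) and behind them (+x) an aluminium rail along y with a notched steel strip on top. Origin: centre of the board's underside, on the bench; z up; y along the rail, the guide is parked at the +y end
- guide (a joint): position of the drill guide along the rail, m, growing toward the jig's -y end; range -0.010 to 0.190. It sits in the notches at 0.060, 0.120 and 0.180, and starts parked between -0.005 and 0.035. It slides with about 1 N of friction and may be pulled through a notch on the way to another
- grip (a point): centre of the guide's red upright grip, 84 mm above the bench: where to pinch it. The grip is 14 mm thick across the rail (jig's x) and 36 mm wide along it (jig's y), its top is 104 mm above the bench, its foot (22 x 46 mm) reaches up to 62 mm. Round it the guide's plate and its screws and bush are no higher than 61 mm
- bush (a point): bottom centre of the steel drill bush (26 mm outside, 18 mm bore) in the guide's overhanging arm, 3.5 mm above the blanks; 74 mm in front (-x of the jig) of the grip's centre and in line with it
- blank_marked_top (a point): top centre of the blank not yet drilled: a pale wooden block, 56 (x) x 50 (y) x 22 mm, with two thin crossed pencil lines 26 mm long at the centre of its top and no hole; fixed in one of the three pockets, top 34 mm above the bench
- blank_drilled_1_top (a point): top centre of a blank already drilled: the same block with a dark 18 mm hole at its centre; fixed in another pocket
- blank_drilled_2_top (a point): top centre of the other drilled blank; fixed in the remaining pocket
- notch_left (a point): middle of the notch in the steel strip at the jig's x = +64, y = +30 mm, 43 mm above the bench. All notches are 10 mm wide along the rail; a spring ball under the guide, in line with grip and bush, drops into them: within about 4 mm of a notch's middle it pulls the guide to the middle, and it takes about 6 to 14 N along the rail to pull it out again
- notch_mid (a point): middle of the notch at the jig's y = -30 mm
- notch_right (a point): middle of the notch at the jig's y = -90 mm
- try_square_centre (a point): centre of a try square, 110 x 162 x 14 mm, lying loose on the bench in front of the jig; leave it alone
- pencil_centre (a point): centre of a yellow pencil, 140 mm long, 8 mm thick, lying loose in front of the jig; leave it alone
- dowel_centre (a point): centre of a loose piece of dowel, 12 mm thick, 80 mm long; leave it alone

How it is judged:
By the outcome, as a careful person would: the job done as asked, in the order asked, and still so for the second after the job is handed in, while the arm keeps its last pose, push and grip.
It also fails if it takes over 45 s, if anything falls off the work surface, if the arm or the gripper's body presses on something with over 40 N, if the wrist force passes 120 N, or if a joint passes its speed limit or range.

ROBOT

A 6-joint arm with a two-finger parallel gripper is mounted at the origin on the work surface; the furniture and walls round the work are solid. World frame = base frame: x ahead of the robot, y to its left, z up, the work surface at z = 0. Lengths are in m, angles in rad, forces in N, time in s.
With the tool pointing down it reaches from about 0.275 to 0.825 m from the base axis. Payload 4.9 kg.
Tool frame: the origin (TCP) lies midway between the tips of the shut fingers; the grasp point (between the pads) lies 19 mm behind it (grip_point_offset is the distance from the TCP to the grasp point, in m); z points along the fingers, x is the direction in which the jaws open and shut, and the axes are right-handed (so a half turn about z gives the same grasp; the last joint's range is limited). The gripper opens to 85 mm and grips with 20 to 120 N. Pads are 22 mm wide; open, the fingers measure 114 mm over their backs; the gripper's body (76 mm by 85 mm) begins 54 mm behind the grasp point. The pads swing forward as they close: fully open they stand 13 mm farther back than shut.
Start: joints at [1.02, 0.326, -0.193, 1.052, 0, 1.437], TCP at [0.223, 0.503, 0.231] pointing down, gripper open.
Joint ranges: [-2.65, 2.65], [-0.97, 1.79], [-1.3, 1.35], [-1.93, 2.1], [-1.47, 1.37], [-3.14, 3.14]. Speed limits (rad/s): [2.57, 2.57, 3.14, 3.14, 3.14, 3.14].

INTERFACE

Orientations are given as a rotation vector (axis times angle).
In Python, from cell import * gives the robot as it stands. Calls block until the motion is done:
- movep(position, orientation): joint-space move of the TCP to a pose.
- move_l(position, velocity=0.15, rot=None, until_force=None): straight line of the TCP; rot=None keeps the orientation; velocity is the mean speed in m/s. With until_force (N) it stops when the force on the tool has changed by that much, and returns True; else False.
- set_joints(angles): joint-space move.
- let_go() and grab(newtons=None): open the fingers fully, or close them until they stop; newtons is the grip in N (None keeps the last).
- sleep(seconds).
- ik(position, orientation): joint angles nearest the present ones, or None.
- get_state(): the state.
- grab_frame(name): name is "scene" or "top" or "wrist"; returns a dict with "img" (420x560x3 uint8, red, green, blue), "fx", "fy", "cx", "cy" (pixels), "cam_to_world" (4x4, takes a point from camera to world coordinates); the wrist camera has in their place "T_tool_cam" (4x4, takes a point from camera to tool coordinates, whose origin is the TCP and whose axes are the tool frame's). Camera axes: x right, y down, z forward; pixel columns grow to the right and rows downward; lengths in m; the calibration is good to about 2 mm. The wrist camera is an equidistant fisheye: a pixel r from the principal point sees the ray r / f radians off the axis. A picture is of the moment at which its call begins: read the wrist's pose just before it. There is no depth.
A pose or a line that the arm cannot do raises MotionError and nothing moves.
- sign_off(): hands the job in, once; it reports no verdict.
Trained networks look in the newest picture that a camera, given by its name, has taken for a name from the list of things; names that differ only in an ending like _2 or _b are one class to them, and where a whole thing is asked for, a point or a joint stands for the part that bears it (a point fixed in the world has none). Each returns a list of dicts, best first, with "score" (0 to 1); they miss things now and then, are a little off and sometimes report something else, mostly with a low value. They report only what shows in the picture. A call takes as long as a camera call.
- spot_in(camera, name): "centre" ([column, row] in pixels, amid what is visible of it).
- silhouettes(camera, name): "mask" (420x560 bool, what is visible of it) and "centre" ([column, row] in pixels, amid what is visible of it).
- tip_of(camera, name): "centre" ([column, row] in pixels: a listed point, or the origin of a listed thing).
The state is a dict: "clock": time; "q": joint angles; "joint_velocities": joint speeds; "tau": joint torques, N m; "position": TCP position; "eef_rot": TCP orientation; "contact_force": force on the tool from outside, world axes, zero at the start; "wrist_torque": the same for the moment, N m; "finger_gap": opening from 0.0 (shut) to 1.0 (fully open).
Only numpy, scipy, OpenCV 4.12 (cv2) and the standard library are available. Lean on these libraries where they do the work, as an engineer would, in place of code of your own. Each camera call takes 0.05 s, during which the arm holds its last target. There are 200 camera calls.

## Working session

There is one attempt and no reset: what is moved stays moved. The work goes in short steps, each a Python script; the robot and the scene stay as the last script left them, time stands still between calls to the robot, and variables do not carry over. Pictures are saved under pics/ and viewed, about 8 in all and at most 12, crops included, and the job is handed in when it is done.

```bash
mkdir -p pics; ls; cat > h.py <<'E'
from cell import *
import numpy as np, cv2
def ray(f,px):
    M=np.array(f["cam_to_world"]); d=np.array([(px[0]-f["cx"])/f["fx"],(px[1]-f["cy"])/f["fy"],1.])
    return M[:3,3], M[:3,:3]@d
def at_z(f,px,z):
    o,d=ray(f,px); return o+d*(z-o[2])/d[2]
E
python3 - <<'E'
from h import *
ims=[]
for c in("scene","top"):
    f=grab_frame(c); ims.append(f["img"]); cv2.imwrite(f"pics/{c}.png",cv2.resize(f["img"][:,:,::-1],(784,588)))
    for n,z in(("jig",0),("grip",.084),("bush",.0375),("blank_marked_top",.034),("blank_drilled_1_top",.034),("notch_left",.043),("notch_mid",.043),("notch_right",.043)):
        for d in tip_of(c,n)[:3]: print(c,n,round(d["score"],2),np.round(d["centre"],1),at_z(f,d["centre"],z).round(4))
E
```

```text
pics
scene jig 0.82 [243.5 213.1] [ 0.5758 -0.0601  0.    ]
scene grip 0.7 [216.8 212.4] [0.603 0.013 0.084]
scene bush 0.56 [255.7 225.9] [ 0.5249 -0.0091  0.0375]
scene blank_marked_top 0.74 [258.  193.2] [ 0.5525 -0.1028  0.034 ]
scene blank_marked_top 0.38 [242.5 213.7] [ 0.5661 -0.0344  0.034 ]
scene blank_drilled_1_top 0.75 [260.9 173.3] [ 0.5668 -0.1657  0.034 ]
scene notch_left 0.82 [209.4 207.2] [ 0.642  -0.0229  0.043 ]
scene notch_mid 0.73 [216.7 186.9] [ 0.65   -0.0847  0.043 ]
scene notch_right 0.83 [219.7 172.6] [ 0.661  -0.1297  0.043 ]
top jig 0.64 [287.3 186.3] [ 0.58   -0.0766  0.    ]
top jig 0.29 [316.  143.2] [ 0.6734 -0.1385  0.    ]
top grip 0.79 [244.4 171. ] [0.5971 0.009  0.084 ]
top bush 0.79 [250.6 209.6] [ 0.5261 -0.001   0.0375]
top blank_marked_top 0.9 [306.2 195.4] [ 0.5556 -0.1147  0.034 ]
top blank_marked_top 0.59 [283.8 187.5] [ 0.5721 -0.0688  0.034 ]
top blank_drilled_1_top 0.61 [330.  188.9] [ 0.569  -0.1637  0.034 ]
top notch_left 0.59 [260.4 159.3] [ 0.6292 -0.0209  0.043 ]
top notch_left 0.25 [355.1 307.8] [ 0.3291 -0.2095  0.043 ]
top notch_mid 0.67 [291.9 149. ] [ 0.6506 -0.0856  0.043 ]
top notch_right 0.74 [318.6 141.8] [ 0.6656 -0.1406  0.043 ]
```

View pics/scene.png

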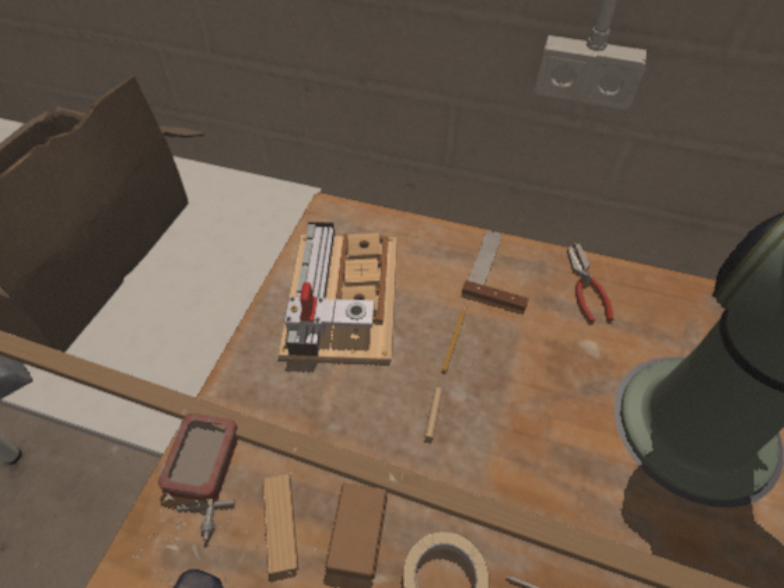

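View pics/top.png

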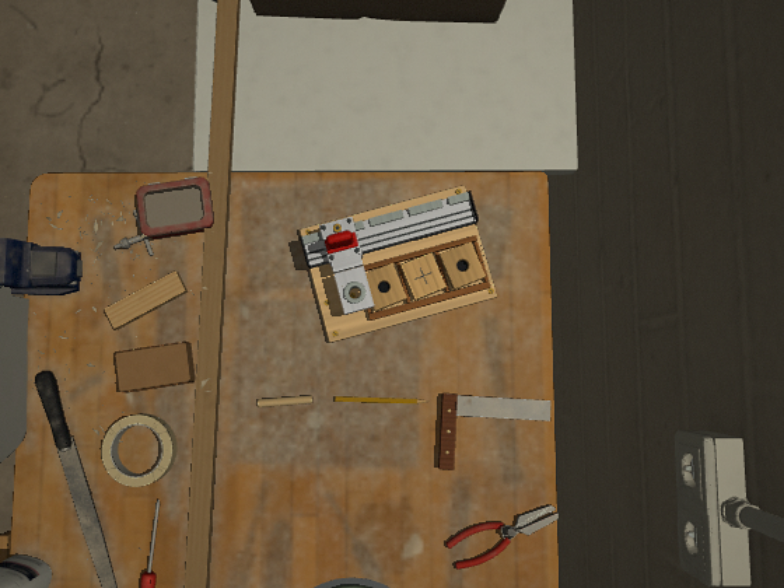

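The top view shows the pencil cross on the middle blank, at viewed pixel (423,275). The holes are at (384,287) and (462,266), so the target is notch_mid (0.120). A beam runs along the left of the workspace. I'll fit the jig pose and work out the beam's height.

```bash
python3 - <<'E'
from h import *
from scipy.optimize import least_squares
F={c:grab_frame(c) for c in("scene","top")}
obs=[("top",(423/1.4,275/1.4),(-32,-30,34)),("top",(384/1.4,287/1.4),(-32,30,34)),("top",(462.5/1.4,266/1.4),(-32,-90,34)),
("scene",(361/1.4,269/1.4),(-32,-30,34)),("scene",(364/1.4,244/1.4),(-32,-90,34)),
("top",(291.9,149),(64,-30,43)),("top",(318.6,141.8),(64,-90,43)),("scene",(216.7,186.9),(64,-30,43)),("scene",(219.7,172.6),(64,-90,43)),
("top",(244.4,171),(42,'g',84)),("scene",(216.8,212.4),(42,'g',84)),("top",(250.6,209.6),(-32,'g',37.5)),("scene",(255.7,225.9),(-32,'g',37.5))]
def proj(f,p):
    q=np.linalg.inv(np.array(f["cam_to_world"]))@np.r_[p,1]; return np.array([f["fx"]*q[0]/q[2]+f["cx"],f["fy"]*q[1]/q[2]+f["cy"]])
def W(s,p):
    x,y=p[0]/1e3,(90/1e3-s[3] if p[1]=='g' else p[1]/1e3); c,n=np.cos(s[2]),np.sin(s[2])
    return np.array([s[0]+c*x-n*y,s[1]+n*x+c*y,p[2]/1e3])
res=lambda s:np.concatenate([proj(F[c],W(s,p))-u for c,u,p in obs])
r=least_squares(res,[.58,-.07,.26,.02],loss="soft_l1",x_scale=[.01,.01,.05,.01])
print(r.x.round(4)); print(res(r.x).reshape(-1,2).round(1).tolist())
np.save("jig.npy",r.x); print("grip",W(r.x,(42,'g',84)),"target",W(r.x,(42,-30,84)))
for z in(0,.05,.1,.2,.3,.4):
    print(z,[at_z(F["top"],(x/1.4,y/1.4),z)[:2].round(3).tolist() for x,y in((205,400),(222,150))],[at_z(F["scene"],(x/1.4,y/1.4),z)[:2].round(3).tolist() for x,y in((392,480),(100,378))])
print(get_state()["q"],get_state()["contact_force"])
E
```

```text
[ 0.577  -0.0696  0.2612  0.0167]
[[0.2, -0.2], [-0.2, -1.2], [0.2, -1.3], [0.1, -0.3], [-0.2, -1.0], [-1.7, 1.9], [-0.3, 1.7], [0.9, 1.1], [1.2, -3.0], [-1.6, -0.8], [2.1, 0.1], [3.0, -0.5], [-1.3, 0.5]]
grip [0.59867366 0.01206011 0.084     ] target [ 0.62535188 -0.08772737  0.084     ]
0 [[0.371, 0.217], [0.754, 0.201]] [[0.399, 0.211], [0.877, 0.197]]
0.05 [[0.373, 0.204], [0.738, 0.189]] [[0.394, 0.228], [0.841, 0.215]]
0.1 [[0.375, 0.191], [0.721, 0.177]] [[0.389, 0.244], [0.804, 0.232]]
0.2 [[0.379, 0.165], [0.689, 0.152]] [[0.379, 0.277], [0.732, 0.267]]
0.3 [[0.382, 0.139], [0.656, 0.128]] [[0.37, 0.31], [0.659, 0.302]]
0.4 [[0.386, 0.113], [0.624, 0.103]] [[0.36, 0.343], [0.586, 0.336]]
[ 1.01978236e+00  3.26223581e-01 -1.92597883e-01  1.05197917e+00
 -4.28162265e-05  1.43660467e+00] [ 0.54367014 -0.10413702 -0.87294556]
```

```bash
cat >> h.py <<'E'
from scipy.spatial.transform import Rotation as R
def tool(yaw,flip=1):
    x=flip*np.array([np.cos(yaw),np.sin(yaw),0]); z=np.array([0,0,-1.]); return R.from_matrix(np.c_[x,np.cross(z,x),z]).as_rotvec()
def wrist():
    s=get_state(); f=grab_frame("wrist"); T=np.eye(4); T[:3,:3]=R.from_rotvec(s["eef_rot"]).as_matrix(); T[:3,3]=s["position"]
    f["M"]=T@np.array(f["T_tool_cam"]); return f
def w_at_z(f,px,z):
    u=np.array([(px[0]-f["cx"])/f["fx"],(px[1]-f["cy"])/f["fy"]]); t=np.linalg.norm(u)+1e-12
    d=f["M"][:3,:3]@np.r_[np.sin(t)*u/t,np.cos(t)]; o=f["M"][:3,3]; return o+d*(z-o[2])/d[2]
def w_proj(f,p):
    q=(np.linalg.inv(f["M"])@np.r_[p,1])[:3]; t=np.arctan2(np.hypot(q[0],q[1]),q[2]); n=q[:2]/np.hypot(q[0],q[1])
    return np.array([f["cx"]+f["fx"]*t*n[0],f["cy"]+f["fy"]*t*n[1]])
J=np.load("jig.npy")
def W(x,y,z):
    c,n=np.cos(J[2]),np.sin(J[2]); return np.array([J[0]+c*x-n*y,J[1]+n*x+c*y,z])
E
python3 - <<'E'
from h import *
q0=np.array(get_state()["q"]); p=W(.042,.09-J[3],.21)
c=[(np.abs(np.array(ik(p,tool(J[2],k)))-q0).max(),k) for k in(1,-1) if ik(p,tool(J[2],k)) is not None]; print(c)
k=min(c)[1]; s=get_state(); move_l(list(s["position"][:2])+[.29])
movep(W(.042,.09-J[3],.29),tool(J[2],k)); move_l(p)
s=get_state(); print(k,s["position"],s["q"],s["clock"])
f=wrist(); im=f["img"][:,:,::-1].copy()
for n,z in(("grip",.084),("bush",.0375),("blank_marked_top",.034),("blank_drilled_1_top",.034),("notch_mid",.043),("notch_left",.043),("notch_right",.043)):
    for d in tip_of("wrist",n)[:2]: print(n,round(d["score"],2),np.round(d["centre"],1),w_at_z(f,d["centre"],z).round(4))
for a in((-.032,-.03,.034),(-.032,-.09,.034),(.042,.09-J[3],.104),(.064,-.03,.043)):
    u=w_proj(f,W(*a)); print(a,W(*a).round(4),u.round(1)); cv2.drawMarker(im,tuple(int(v) for v in u),(255,0,255),0,8)
for d in silhouettes("wrist","grip")[:1]: print(d["centre"],d["mask"].sum())
cv2.imwrite("pics/w1.png",cv2.resize(im,(784,588)))
E
```

```text
[(np.float64(1.1228654858402596), 1), (np.float64(3.3717247017343697), -1)]
1 [0.59909983 0.01235169 0.21072654] [-1.02521161e-01  4.29954589e-01 -9.11531979e-02  1.04875481e+00
 -9.60327639e-07  1.20645884e+00] 4.4333
grip 0.91 [268.7 202.3] [0.5961 0.0138 0.084 ]
grip 0.24 [293.  287.3] [ 0.639  -0.0596  0.084 ]
bush 0.87 [195.7 192.9] [ 0.5245 -0.007   0.0375]
bush 0.44 [208.  280.2] [ 0.5562 -0.1004  0.0375]
blank_marked_top 0.62 [206.9 280.1] [ 0.5547 -0.1026  0.034 ]
blank_drilled_1_top 0.61 [210.8 324.9] [ 0.5699 -0.1625  0.034 ]
notch_mid 0.85 [295.5 285.6] [ 0.6497 -0.0782  0.043 ]
notch_mid 0.67 [200.3 233.6] [ 0.5386 -0.0463  0.043 ]
notch_left 0.94 [293.2 234.5] [ 0.6308 -0.0223  0.043 ]
notch_left 0.66 [293.1 286.7] [ 0.6476 -0.0801  0.043 ]
notch_right 0.27 [197.8 193. ] [ 0.5277 -0.0051  0.043 ]
(-0.032, -0.03, 0.034) [ 0.5539 -0.1068  0.034 ] [205.6 283.1]
(-0.032, -0.09, 0.034) [ 0.5694 -0.1648  0.034 ] [210.1 326.2]
(0.042, np.float64(0.07329214788173055), 0.104) [0.5987 0.0121 0.104 ] [271.  211.3]
(0.064, -0.03, 0.043) [ 0.6466 -0.082   0.043 ] [291.7 288. ]
[210.2, 321.6] 1899
```

View pics/w1.png

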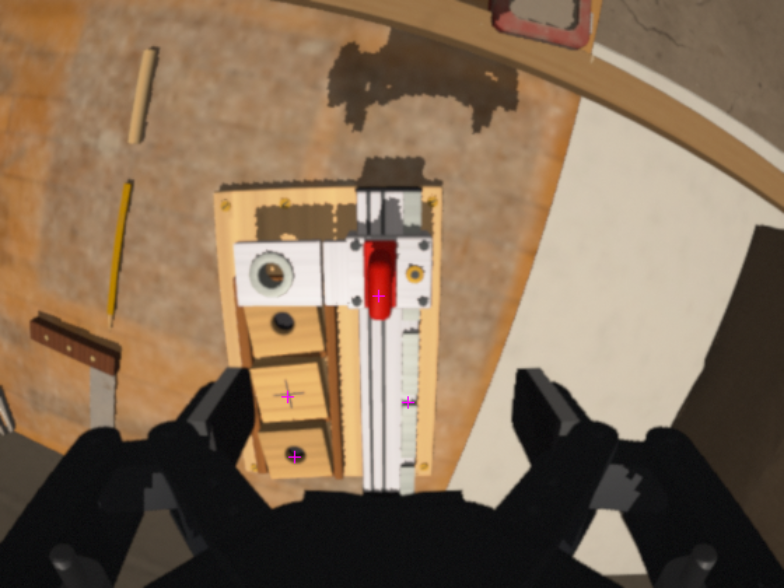

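The overlay matches within 2–3 mm. The cross is confirmed on the middle blank, at viewed pixel (288,397), and the left blank's hole shows at (283,322). Next I descend and grip.

```bash
python3 - <<'E'
from h import *
rot=tool(J[2]); p=W(.042,.09-J[3],.0675)
print(move_l([p[0],p[1],.11],.15), move_l(p,.05,until_force=8))
print(get_state()["position"])
f0=np.array(get_state()["contact_force"])
grab(40); sleep(.3)
s=get_state(); df=np.array(s["contact_force"])-f0
c,n=np.cos(J[2]),np.sin(J[2]); print(s["finger_gap"],df,"jig fx",c*df[0]+n*df[1],"fy",-n*df[0]+c*df[1],s["position"],s["wrist_torque"],s["clock"])
f=wrist(); cv2.imwrite("pics/w2.png",cv2.resize(f["img"][:,:,::-1],(784,588)))
E
```

```text
False False
[0.59894189 0.01203977 0.06775006]
0.1577463158371104 [-5.98916966 -2.99136356  5.49090395] jig fx -6.558566064278288 fy -1.3429893351543956 [0.59725467 0.01168831 0.06761248] [-0.31129876  0.67381352  0.18344536] 7.6583
```

View pics/w2.png

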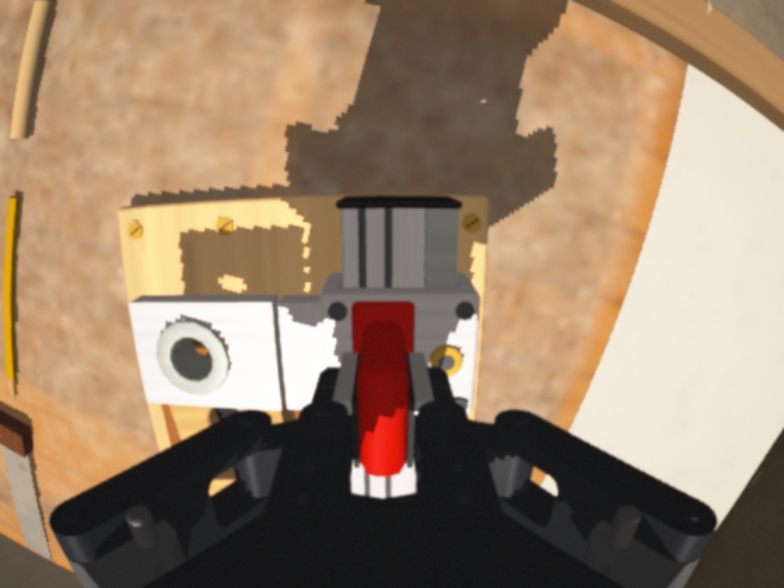

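Grip is sound: the pads are square on the red grip at (383,400), and the gap is about 13.4 mm. I'll slide it now, logging force through the first notch to calibrate position.

```bash
cat >> h.py <<'E'
def jl(v): c,n=np.cos(J[2]),np.sin(J[2]); return np.array([c*v[0]+n*v[1],-n*v[0]+c*v[1]])
def st():
    s=get_state(); a=jl(np.array(s["position"])[:2]-J[:2]); return a[0], .09-a[1], jl(s["contact_force"]), s
E
python3 - <<'E'
from h import *
grab(60)
x0=st()[0]; print("x",x0)
def go(g,v=.06):
    move_l(W(x0,.09-g,.0675),v); a=st(); print(f"cmd {g:.4f} act {a[1]:.4f} x {a[0]:.4f} fx {a[2][0]:.1f} fy {a[2][1]:.1f} t {a[3]['clock']:.2f} gap {a[3]['finger_gap']:.3f}")
go(.045)
for g in np.arange(.052,.0761,.003): go(g,.03)
go(.106)
for g in (.111,.114,.117,.120): go(g,.03)
sleep(.3); a=st(); print(a[:3])
E
```

```text
x 0.04052715849528994
cmd 0.0450 act 0.0458 x 0.0407 fx -0.4 fy -2.3 t 8.55 gap 0.153
cmd 0.0520 act 0.0529 x 0.0407 fx 0.7 fy -2.1 t 8.93 gap 0.156
cmd 0.0550 act 0.0571 x 0.0407 fx -0.4 fy -8.3 t 9.18 gap 0.152
cmd 0.0580 act 0.0590 x 0.0408 fx -0.0 fy -4.5 t 9.43 gap 0.159
cmd 0.0610 act 0.0603 x 0.0408 fx 0.9 fy 2.0 t 9.68 gap 0.154
cmd 0.0640 act 0.0616 x 0.0408 fx 1.6 fy 7.0 t 9.93 gap 0.155
cmd 0.0670 act 0.0667 x 0.0408 fx 0.6 fy 0.3 t 10.18 gap 0.156
cmd 0.0700 act 0.0706 x 0.0408 fx 2.0 fy -1.3 t 10.43 gap 0.156
cmd 0.0730 act 0.0735 x 0.0408 fx 1.7 fy -0.5 t 10.68 gap 0.156
cmd 0.0760 act 0.0764 x 0.0408 fx 1.1 fy -1.5 t 10.93 gap 0.158
cmd 0.1060 act 0.1064 x 0.0409 fx 1.8 fy -2.2 t 11.58 gap 0.154
cmd 0.1110 act 0.1112 x 0.0409 fx 1.9 fy -1.5 t 11.90 gap 0.155
cmd 0.1140 act 0.1147 x 0.0409 fx 3.1 fy -3.5 t 12.15 gap 0.159
cmd 0.1170 act 0.1183 x 0.0410 fx 3.1 fy -6.2 t 12.40 gap 0.153
cmd 0.1200 act 0.1198 x 0.0410 fx 4.0 fy -0.2 t 12.65 gap 0.157
(np.float64(0.04093734705178548), np.float64(0.11981191152481294), array([5.13138843, 0.65589999]))
```

Both notches show up clearly in the force. The guide is now balanced in the 0.120 notch with almost no force along the rail. One visual check before handing in.

```bash
python3 - <<'E'
from h import *
t=grab_frame("top")["img"][100:310,200:400,::-1]; s=grab_frame("scene")["img"][130:340,150:400,::-1]
cv2.imwrite("pics/chk.png",cv2.resize(np.hstack([t,s]),None,fx=1.75,fy=1.75))
for c in("top","scene"):
    f=grab_frame(c); d=tip_of(c,"bush")[:1]; print(c,[(e["score"],at_z(f,e["centre"],.0375)) for e in d])
print(W(-.032,-.03,.034)); a=st(); print(a[:3],a[3]["finger_gap"],a[3]["clock"])
E
```

```text
top []
scene [(0.7, array([ 0.53022013, -0.03558285,  0.0375    ]))]
[ 0.55386267 -0.10684003  0.034     ]
(np.float64(0.040967436886855786), np.float64(0.11979990401561928), array([4.78975029, 0.15602338])) 0.15704747279876313 13.25
```

View pics/chk.png

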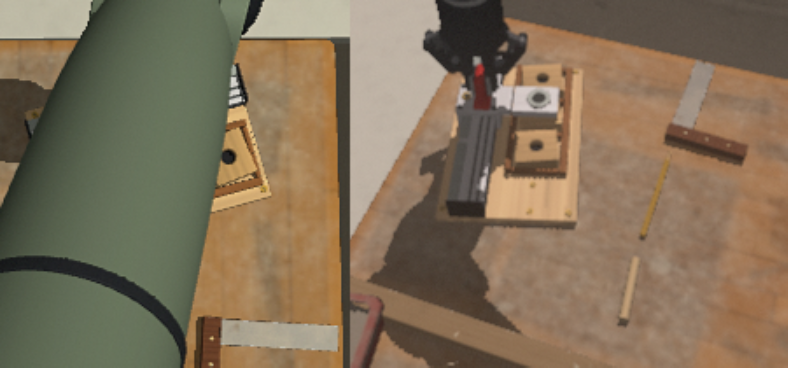

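The scene crop shows the gripper holding the guide and the bush at (538,98), over the middle blank. A drilled blank is visible on each side at (542,77) and (536,145), and the loose parts haven't moved. The network's "bush" hit was really the hole in the left blank.

```bash
python3 -c "
from cell import *
print(sign_off())"
```

```text
the job is handed in; nothing more can be done
None
```

I pinched the guide by its red grip, slid it through the first notch and seated it in the middle notch (0.120), which belongs to the blank with the pencil cross. I handed the job in with the gripper still holding it at 60 N, at about 13 s on the robot's clock.

**Force and position:** The last reading put the guide at 0.1198, with about 0.2 N along the rail and about 5 N across it. The force rose, reversed and settled at both notches as expected, balancing near 0.060 and 0.120.

**Picture:** The final scene picture shows the bush over the middle blank with a drilled blank on each side. The try square, pencil and dowel are where they were.

**Checks that failed or disagreed:** In the last check the top camera could not see the bush because the arm was in the way. The network's bush detection in the scene view landed on the hole in the left blank, about 75 mm off, so I went by the picture and the force readings instead.

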